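File the shade card in the lever arch file

TASK

Put the shade card with the blue rail into the course file: lift the black-tipped lever until the rings have sprung fully open, thread the card's two holes over the two fixed posts and ease it down flat on the papers without forcing it, rail upwards and lying over the papers. Then, without gripping the lever, press it down from above, firmly but never hard, until it is fully home and the rings are shut over the card. Leave everything else on the desk where it is.

Things in the scene. Friction and masses are not known exactly. Their poses are not given: they have to be found in the camera images.
- file: Green A5 lever arch file lying open, immovable. Origin: desk level, nominal middle between its posts; x along the spine, y from papers to spine, z up. 3 mm boards, 230 mm in x: back cover y -148 to 80 mm, spine to 150, front cover to 364. White papers: hard level block 210 x 148 mm, y -136 to 12, top 22 mm above the desk. Its steel mechanism was riveted on by hand: see posts_nominal.
- posts_nominal (a point): NOMINAL middle between the tips of the two fixed upright steel posts (file axes). Posts at x = -40 and +40 mm, diameter 5, flat tips with slightly rounded rims 51 mm above the desk. The whole mechanism (posts, arches, lever together) really sits up to 12 mm off in the file's x and up to 7 mm off in y, not turned, differently each time: no given pose shows it; it must be felt or seen.
- arches_nominal (a point): NOMINAL middle of the arches' axis, which runs along the file's x (off as the posts). Two arches, 5 mm thick, at x = -40 and +40 mm. Shut, they reach over to the post tips, 56 mm above the desk; open, they lean back over y = 0 to +30 mm from here, up to 68 mm above the desk, clear of the posts.
- finger_piece_nominal (a point): NOMINAL centre of the lever's black finger piece while the lever is down (file axes; off as the posts): 14 mm wide (x), 21 mm long (y), 5 mm thick, 26 mm above the desk, on a steel strip 10 mm wide. The lever's axis runs along x, 42 mm to -y and 2 mm below this point. Free beside it: 30 mm.
- lever (a joint): Lever angle, rad: 0 = down, pointing to the file's +y, rings shut and locked; 1.13 = up, rings fully open; stops at both ends. Over-centre spring: lifting takes up to about 9 N at the finger piece until 0.35 rad, then it springs up by itself and stays; pressing down takes about 6 to 12 N, most near 0.75 rad; below about 0.3 rad it snaps shut by itself and stays.
- rings (a joint): Both arches of the file, driven by the lever: 0 = shut on the posts, 0.8 rad = fully open.
- card_rail (a point): Shade card, 0.1 kg: grey-blue plate 130 (x) x 88 (y) x 5 mm with a raised BLUE rail; tooth-coloured tabs lie beside the rail away from the holes. This point: rail centre, 14 mm above the plate's underside. Rail 92 mm long (x), 12 wide, 18 high: pinch it across y from above. Starts flat on the desk, rail up, right of the file; it may swap places with the orange-railed card.
- card_holes (a point): Same card: midway between its two through holes, at the plate's underside; axes as card_rail. Holes at x = -40 and +40 mm, diameter 7, 14 mm from the plate's edge; the rail's centre is 44 mm to -y. In place, its axes agree with the file's and the underside is 22 mm above the desk.
- card_other: Another shade card, the same but with an ORANGE rail; stays where it is. Origin at the centre of its underside.
- syringe_a: Composite syringe with an orange end, 110 mm long, lying on the file's front cover; stays.
- syringe_b: Composite syringe with a green end, 110 mm long, lying near the robot on the right; stays.
- instrument: Steel modelling instrument, 150 mm long, 8 mm thick, lying near the robot; stays.
- punch: Two-hole paper punch with a red handle, 130 x 62 x 60 mm, beyond the cards; stays.
- discs: Clear box of polishing discs, 60 x 60 x 18 mm, beyond the cards; stays.

How it is judged:
On the way, in this order (a step that is already met when the one before it is completed fails the run):
1. the lever is lifted and the rings stand fully open (value of joint lever above 1 rad and value of joint rings above 0.6 rad), for 0.2 s.
2. the card hangs on both posts and lies flat on the papers while the rings are still open (x of card_holes in the frame of file between -0.014 and 0.014 m and y of card_holes in the frame of file between -0.0085 and 0.0085 m and z of card_holes in the frame of file between 0.019 and 0.0255 m and y of card_rail in the frame of file below -0.03 m and angle between card_rail's own z axis and vertical below 0.05 rad and value of joint rings above 0.6 rad), for 0.2 s.
At the end, for the whole second after the job is handed in: Lever down and rings shut (within 0.06 rad); blue-railed card on both posts (hole middle within 14 mm of nominal in x, 8.5 in y), flat on the papers (underside 19 to 25.5 mm above the desk, tilt under 0.05 rad), rail up, over the papers; nothing else moved over 20 mm (value of joint each of lever, rings below 0.06 rad and x of card_holes in the frame of file between -0.014 and 0.014 m and y of card_holes in the frame of file between -0.0085 and 0.0085 m and z of card_holes in the frame of file between 0.019 and 0.0255 m and y of card_rail in the frame of file below -0.03 m and angle between card_rail's own z axis and vertical below 0.05 rad); the robot touches nothing.
It fails at once if with the card on, the lever is squeezed or leaned on with over 35 N (contact force between the fingers and file above 35 N and x of card_holes in the frame of file between -0.014 and 0.014 m and y of card_holes in the frame of file between -0.0085 and 0.0085 m and z of card_holes in the frame of file between 0.019 and 0.0255 m).
It fails at once if the card is forced against the posts, arches or papers (over 30 N) (contact force between card and file above 30 N).
It fails at once if one of the other things on the desk is moved by more than 20 mm (distance of any of card_other, syringe_a, syringe_b, instrument, punch, discs from where it was at the start of the episode above 0.02 m).
It also fails if it takes over 69 s, if anything falls off the work surface, if the arm or the gripper's body presses on something with over 40 N, if the wrist force passes 120 N, or if a joint passes its speed limit or range.

ROBOT

A 7-joint arm with a two-finger parallel gripper is mounted at the origin on the work surface. World frame = base frame: x ahead of the robot, y to its left, z up, the work surface at z = 0. Lengths are in m, angles in rad, forces in N, time in s.
With the tool pointing down it reaches from about 0.4 to 0.925 m from the base axis. Payload 4.1 kg.
Tool frame: the origin (TCP) lies midway between the tips of the shut fingers; the grasp point (between the pads) lies 19 mm behind it; z points along the fingers, y is the direction in which the jaws open and shut (so a half turn about z gives the same grasp; the last joint's range is limited). The gripper opens to 85 mm and grips with 20 to 120 N. Pads are 22 mm wide; open, the fingers measure 114 mm over their backs; the gripper's body (76 mm by 85 mm) begins 54 mm behind the grasp point. The pads swing forward as they close: fully open they stand 13 mm farther back than shut.
Start: joints at [-1.225, 0.398, 0.045, 1.537, -0.019, 1.207, -0.051], TCP at [0.28, 0.587, 0.231] pointing down, gripper open.
Joint ranges: [-2.82, 2.82], [-0.49, 2.23], [-1.37, 1.46], [0, 2.46], [-1.36, 4.5], [0.23, 2], [-2.94, 2.94]. Speed limits (rad/s): [2.57, 2.57, 3.14, 3.14, 3.14, 3.14, 3.14].

INTERFACE

Orientations are given as a unit quaternion [x, y, z, w].
In Python, from rig import * gives the robot as it stands.
- The arm moves only by the tool move_arm, never from a script. Its argument "deltas" is a list of rows, each an object of numbers: "tx", "ty", "tz": the shift along the tool's x, y, z in m; "ax", "ay", "az": the turn, a rotation vector about the tool's x, y, z in rad; "jaw": the finger opening in m, from 0 to 0.0854. A call has 1 to 10 rows; each row is the pose to reach, as a shift and turn from the pose measured when the call began, along the tool's axes at that moment; what a row does not reach only later rows make up. A row lasts 1/8 s, in which the tool goes at most 62.5 mm and 10.7 degrees, less where a joint would pass 70% of its speed; a pose out of reach is approached as far as the arm can. A call with a gripper value outside its range is refused whole. The fingers move at their own pace and stop on an object; the grip force is fixed at half the most. Time passes only in rows, so rows that repeat a pose let the fingers close. It gives the time, the measured TCP pose, the force and the opening at its end, in the units of the state.
- get_state(): the state, without advancing time (a new reading comes with each control period).
- read_camera(name): name is "scene" or "top" or "wrist"; returns a dict with "image" (480x640x3 uint8, red, green, blue), "K" (3x3 intrinsics, pixels), "eye" and "attitude" of the camera in the world; the wrist camera has in their place "tool_from_camera" (4x4, takes a point from camera to tool coordinates, whose origin is the TCP and whose axes are the flange's). Camera axes: x right, y up, looking along -z (the intrinsics and any distortion apply to the point x, -y, -z); pixel columns grow to the right and rows downward; lengths in m; the calibration is good to about 2 mm. The wrist camera is an equidistant fisheye: a pixel r from the principal point sees the ray r / f radians off the axis. A picture is of the moment at which its call begins: read the wrist's pose just before it. There is no depth.
- finish_job(): hands the job in, once; it reports no verdict.
The state is a dict: "time": time; "qpos": joint angles; "dq": joint speeds; "tau": joint torques, N m; "ee_pos": TCP position; "orientation": TCP orientation; "contact_force": force on the tool from outside, world axes, zero at the start; "wrist_torque": the same for the moment, N m; "width": opening from 0.0 (shut) to 1.0 (fully open).
Only numpy, scipy, OpenCV 4.12 (cv2) and the standard library are available. Lean on these libraries where they do the work, as an engineer would, in place of code of your own. Each camera call takes 0.05 s, during which the arm holds its last target. There are 200 camera calls.

## Working session

There is one attempt and no reset: what is moved stays moved. The work goes in short steps, Python scripts to look and compute and a tool call to move; the robot and the scene stay as the last step left them, time stands still between calls to the robot, and variables do not carry over. Pictures are saved under pics/ and viewed, about 8 in all and at most 12, crops included, and the job is handed in when it is done.

Besides the shell and the picture viewer there is one more tool, called after "Emit:" in YAML: its name, and indented under it one key for each argument. move_arm: Moves the arm, as the interface text tells. Its arguments: {"type":"object","properties":{"deltas":{"type":"array","items":{"type":"object","properties":{"tx":{"type":"number"},"ty":{"type":"number"},"tz":{"type":"number"},"ax":{"type":"number"},"ay":{"type":"number"},"az":{"type":"number"},"jaw":{"type":"number"}}}}},"required":["deltas"]}

```bash
mkdir -p pics; ls; cat > h.py <<'E'
from rig import *
import numpy as np, cv2
from scipy.spatial.transform import Rotation as R
def att(a):
    a=np.array(a,float)
    return a if a.shape==(3,3) else R.from_quat(a).as_matrix()
def save(c,n): cv2.imwrite('pics/'+n+'.png',c['image'][:,:,::-1])
def ray(c,u,v):
    K=np.array(c['K']); d=np.array([(u-K[0,2])/K[0,0],-(v-K[1,2])/K[1,1],-1.])
    return np.array(c['eye']),att(c['attitude'])@d
def onz(c,u,v,z):
    e,d=ray(c,u,v); return e+d*(z-e[2])/d[2]
def tri(c1,p1,c2,p2):
    (a,b),(e,f)=ray(c1,*p1),ray(c2,*p2)
    s=np.linalg.lstsq(np.array([b,-f]).T,e-a,rcond=None)[0]
    P,Q=a+s[0]*b,e+s[1]*f
    return (P+Q)/2,np.linalg.norm(P-Q)
def proj(c,p):
    K=np.array(c['K']); q=att(c['attitude']).T@(np.array(p)-np.array(c['eye']))
    return np.array([K[0,2]-K[0,0]*q[0]/q[2],K[1,2]+K[1,1]*q[1]/q[2]])
E
python3 - <<'E'
from h import *
s=get_state(); print(s)
for n in ('top','scene'):
    c=read_camera(n); save(c,n); np.save(n+'.npy',c,allow_pickle=True)
    print({k:np.array(v).round(4).tolist() for k,v in c.items() if k!='image'})
E
```

```text
pics
{'time': 0.0, 'qpos': array([-1.22502741,  0.39922736,  0.04503588,  1.5378807 , -0.01869321,
        1.20689131, -0.05069438]), 'dq': array([-0.00091867, -0.0011541 ,  0.00183516, -0.00095669,  0.00111557,
       -0.00120821,  0.00099863]), 'tau': array([-9.78452954e-04, -4.75124574e+01,  1.36382461e+00, -2.54230303e+01,
        1.13987588e-02,  9.44628438e-03,  4.68930281e-06]), 'ee_pos': array([0.27937316, 0.58619766, 0.23024034]), 'orientation': array([ 2.20498208e-01,  9.75386874e-01, -9.81685083e-04, -1.47315453e-04]), 'contact_force': array([-0.21970193,  0.30986704, -0.17002868]), 'wrist_torque': array([-0.00573402,  0.00069006,  0.00901555]), 'width': 1.001208614258395}
{'K': [[463.4406, 0.0, 319.0987], [0.0, 463.4406, 242.1523], [0.0, 0.0, 1.0]], 'eye': [0.4264, 0.0213, 1.0283], 'attitude': [-0.0478, 0.0315, 0.7119, -0.7]}
{'K': [[463.1952, 0.0, 316.2394], [0.0, 463.1952, 240.262], [0.0, 0.0, 1.0]], 'eye': [1.1233, 0.2509, 0.8474], 'attitude': [0.1979, 0.2827, 0.7837, 0.5165]}
```

View pics/top.png

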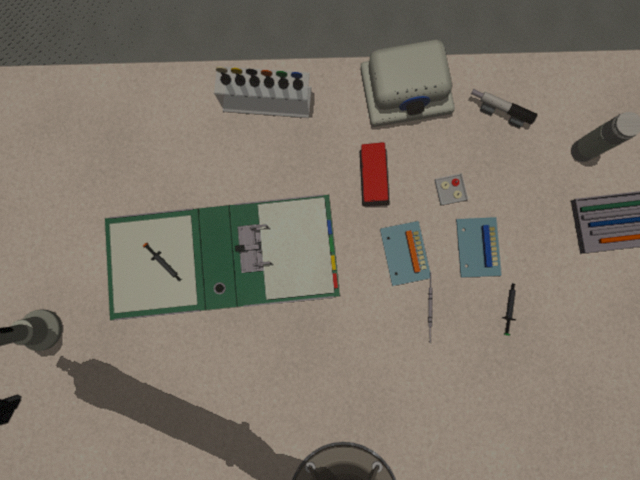

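View pics/scene.png

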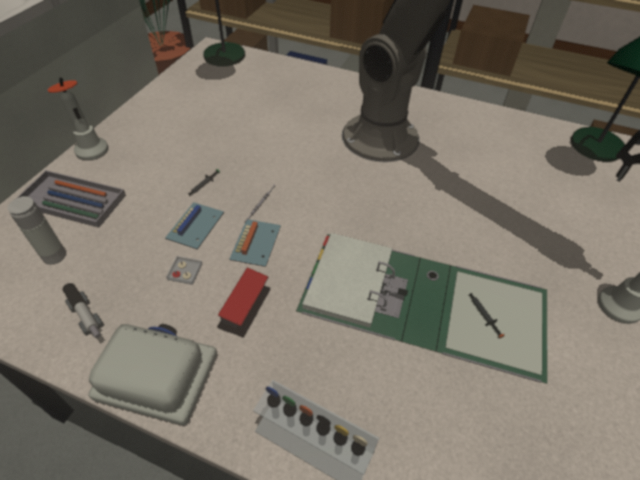

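The top view shows the file at (107–338, 196–318) with its mechanism near (250, 248), the blue-railed card at (479, 247) and the orange one at (405, 253). The image's up direction is roughly world +x.

```bash
python3 - <<'E'
from h import *
t=np.load('top.npy',allow_pickle=True).item(); s=np.load('scene.npy',allow_pickle=True).item()
im=t['image']; hsv=cv2.cvtColor(im,cv2.COLOR_RGB2HSV)
def big(m,lo=0):
    cs,_=cv2.findContours(m.astype(np.uint8),cv2.RETR_EXTERNAL,cv2.CHAIN_APPROX_NONE)
    return max(cs,key=cv2.contourArea)
H,S,V=[hsv[:,:,i].astype(int) for i in range(3)]
g=(H>60)&(H<95)&(S>100)
c=big(g); P=np.array([onz(t,*p[0],.003) for p in c])[:,:2]
r=cv2.minAreaRect((P*1000).astype(np.float32)); print('file rect mm',r)
print(cv2.boxPoints(r).round(0).tolist())
# plate
pl=(H>90)&(H<125)&(S>60)
for nm,m in(('rail',(H>105)&(H<125)&(S>150)),):
    for q in cv2.findContours(m.astype(np.uint8),0,1)[0]:
        if cv2.contourArea(q)>30: print(nm,cv2.minAreaRect(q))
for q in cv2.findContours(pl.astype(np.uint8),0,1)[0]:
    if cv2.contourArea(q)>300:
        Q=np.array([onz(t,*p[0],.005) for p in q])[:,:2]*1000
        print('plate',cv2.minAreaRect(Q.astype(np.float32)), cv2.boundingRect(q), hsv[240,470])
a=cv2.resize(im[205:290,225:285],None,fx=6.6,fy=6.6,interpolation=cv2.INTER_CUBIC)
b=cv2.resize(im[210:285,450:510],None,fx=6.6,fy=6.6,interpolation=cv2.INTER_CUBIC)
o=np.zeros((580,800,3),np.uint8); o[:a.shape[0],:a.shape[1]]=a; o[:b.shape[0],400:400+b.shape[1]]=b
cv2.imwrite('pics/crop1.png',o[:,:,::-1])
E
```

```text
file rect mm ((513.674072265625, 272.5383605957031), (224.2047882080078, 239.82015991210938), 5.27340030670166)
[[391.0, 382.0], [413.0, 143.0], [636.0, 163.0], [614.0, 402.0]]
rail ((486.90985107421875, 245.50820922851562), (41.37483215332031, 5.341609001159668), 84.80557250976562)
rail ((599.469482421875, 223.22561645507812), (3.8651039600372314, 21.202856063842773), 83.6598129272461)
rail ((625.60009765625, 220.30001831054688), (3.969111204147339, 27.41167449951172), 82.87498474121094)
plate ((525.9293823242188, -310.4081726074219), (125.12605285644531, 75.89776611328125), 1.8032491207122803) (463, 218, 38, 58) [ 95  65 114]
```

View pics/crop1.png

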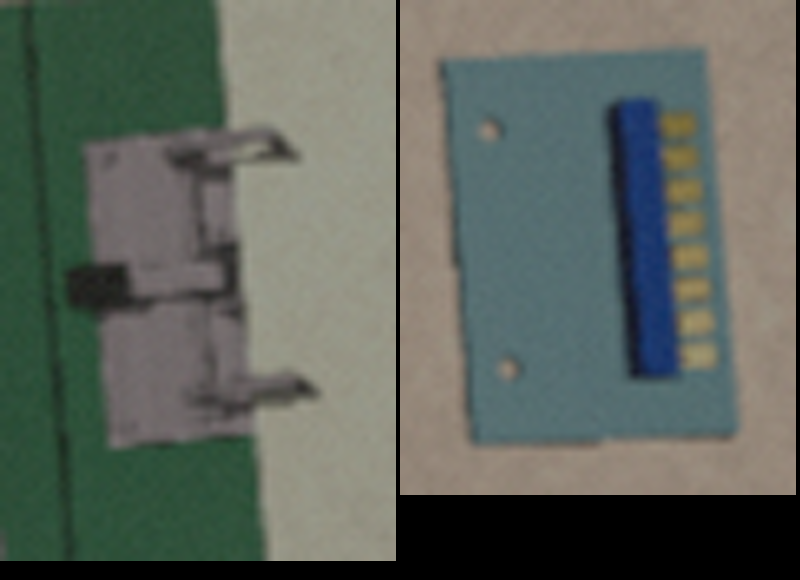

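Crop pixels, converted to the full image: holes near (463.5, 229.7) and (466.5, 265.9), finger piece near (240, 248.5), ring tips near (269, 228.5) and (272, 264).

```bash
cat >> h.py <<'E'
def filepose():
    t=np.load('top.npy',allow_pickle=True).item()
    hsv=cv2.cvtColor(t['image'],cv2.COLOR_RGB2HSV).astype(int)
    g=((hsv[:,:,0]>60)&(hsv[:,:,0]<95)&(hsv[:,:,1]>90)); g[:,:90]=0; g[:,345:]=0; g[:190]=0; g[325:]=0
    g=cv2.morphologyEx(g.astype(np.uint8),cv2.MORPH_OPEN,np.ones((3,3)))
    v,u=np.nonzero(g)
    P=np.array([onz(t,a,b,.003)[:2] for a,b in zip(u,v)])*1000
    return cv2.minAreaRect(P.astype(np.float32))
E
python3 - <<'E'
from h import *
t=np.load('top.npy',allow_pickle=True).item()
r=filepose(); print(r); B=cv2.boxPoints(r); print(B.round(0).tolist())
# near-edge y=-148 has lowest world y
B=B[np.argsort(B[:,1])]; lo=B[:2]; hi=B[2:]
m=lo.mean(0); d=hi.mean(0)-m; L=np.linalg.norm(d); ey=d/L; ex=np.array([ey[1],-ey[0]])
th=np.degrees(np.arctan2(ex[1],ex[0])); C=(m+hi.mean(0))/2; O=C-ey*(364-148)/2
print('len',L,'yaw',th,'origin',O)
loc=lambda p:[float(round((p[:2]*1000-O)@ex,1)),float(round((p[:2]*1000-O)@ey,1))]
f=6.6
for n,u,v,z in(('finger',100,287,.0285),('tipA',290,155,.056),('tipB',312,390,.056)):
    p=onz(t,225+(u+.5)/f-.5,205+(v+.5)/f-.5,z); print(n,p.round(4),loc(p))
hs=[onz(t,450+(u-400+.5)/f-.5,210+(v+.5)/f-.5,.004) for u,v in((489,130),(509,369))]
rl=[onz(t,450+(u-400+.5)/f-.5,210+(v+.5)/f-.5,.023) for u,v in((637,100),(660,376))]
print(hs,rl); 
for a in(hs,rl): d=a[0]-a[1]; print(np.linalg.norm(d),np.degrees(np.arctan2(d[1],d[0])),(a[0]+a[1])/2)
E
```

```text
((514.406494140625, 265.6067810058594), (224.5258026123047, 506.9759826660156), 4.83557653427124)
[[381.0, 509.0], [424.0, 4.0], [648.0, 22.0], [605.0, 528.0]]
len 506.97592 yaw 4.8355756 origin [523.5105  157.99118]
finger [0.5294 0.2165 0.0285] [10.8, 57.8]
tipA [0.5682 0.1499 0.056 ] [43.9, -11.9]
tipB [0.4924 0.1431 0.056 ] [-32.3, -12.2]
[array([ 0.56492314, -0.27538943,  0.004     ]), array([ 0.48459884, -0.27798608,  0.004     ])] [array([ 0.5714097 , -0.31877709,  0.023     ]), array([ 0.48040872, -0.32118694,  0.023     ])]
0.08036626403188764 1.8515618708254735 [ 0.52476099 -0.27668775  0.004     ]
0.09103288038304025 1.5169273231890557 [ 0.52590921 -0.31998202  0.023     ]
```

Emit:
move_arm:
  deltas:
    - {"tx":-0.385,"ty":-0.2265,"tz":0.03,"az":1.04,"jaw":0.04}
    - {"tx":-0.385,"ty":-0.2265,"tz":0.03,"az":1.04,"jaw":0.04}
    - {"tx":-0.385,"ty":-0.2265,"tz":0.03,"az":1.04,"jaw":0.04}
    - {"tx":-0.385,"ty":-0.2265,"tz":0.03,"az":1.04,"jaw":0.04}
    - {"tx":-0.385,"ty":-0.2265,"tz":0.03,"az":1.04,"jaw":0.04}
    - {"tx":-0.385,"ty":-0.2265,"tz":0.03,"az":1.04,"jaw":0.04}
    - {"tx":-0.385,"ty":-0.2265,"tz":0.03,"az":1.04,"jaw":0.04}
    - {"tx":-0.385,"ty":-0.2265,"tz":0.03,"az":1.04,"jaw":0.04}
    - {"tx":-0.385,"ty":-0.2265,"tz":0.03,"az":1.04,"jaw":0.04}
    - {"tx":-0.385,"ty":-0.2265,"tz":0.03,"az":1.04,"jaw":0.04}

```text
schema error: expected keys tx, ty, tz, ax, ay, az, jaw
```

```bash
cat >> h.py <<'E'
def wrist(n):
    s=get_state(); c=read_camera('wrist'); c['s']=s; save(c,n); np.save(n+'.npy',c,allow_pickle=True); return c
def tw(c): 
    T=np.eye(4); T[:3,:3]=R.from_quat(c['s']['orientation']).as_matrix(); T[:3,3]=c['s']['ee_pos']
    return T@np.array(c['tool_from_camera'])
def wray(c,u,v):
    K=np.array(c['K']); x,y=(u-K[0,2])/K[0,0],(v-K[1,2])/K[1,1]; r=np.hypot(x,y)
    d=np.array([np.sin(r)*x/max(r,1e-9),-np.sin(r)*y/max(r,1e-9),-np.cos(r)])
    T=tw(c); return T[:3,3],T[:3,:3]@d
def won(c,u,v,z):
    e,d=wray(c,u,v); return e+d*(z-e[2])/d[2]
def wproj(c,p):
    T=np.linalg.inv(tw(c)); q=T[:3,:3]@np.array(p)+T[:3,3]; K=np.array(c['K'])
    r=np.arctan2(np.hypot(q[0],q[1]),-q[2]); h=np.hypot(q[0],q[1])
    return np.array([K[0,2]+K[0,0]*r*q[0]/h,K[1,2]-K[1,1]*r*q[1]/h])
E
python3 - <<'E'
from h import *
c=wrist('w1'); s=c['s']; print(s['time'],s['ee_pos'],s['orientation'],s['contact_force'],s['width'])
print(R.from_quat(s['orientation']).as_matrix().round(3)); print(np.array(c['K']),np.array(c['tool_from_camera']).round(4)); print(wproj(c,[.5294,.2165,.0285]))
E
```

```text
0.1 [0.27941712 0.58625672 0.23039291] [ 2.20514224e-01  9.75383375e-01 -8.55251394e-04 -1.32133452e-04] [ 0.52438841 -0.14496373 -0.18164717] 0.9983195651886788
[[-0.903  0.43  -0.001]
 [ 0.43   0.903 -0.002]
 [-0.    -0.002 -1.   ]]
[[371.64829954   0.         324.81792771]
 [  0.         371.64829954 247.33560714]
 [  0.           0.           1.        ]] [[-6.000e-04  9.520e-01  3.062e-01  7.900e-02]
 [ 1.000e+00  1.000e-03 -1.300e-03  4.000e-04]
 [-1.500e-03  3.062e-01 -9.520e-01 -1.428e-01]
 [ 0.000e+00  0.000e+00  0.000e+00  1.000e+00]]
[177.04406503 466.4892846 ]
```

View pics/w1.png

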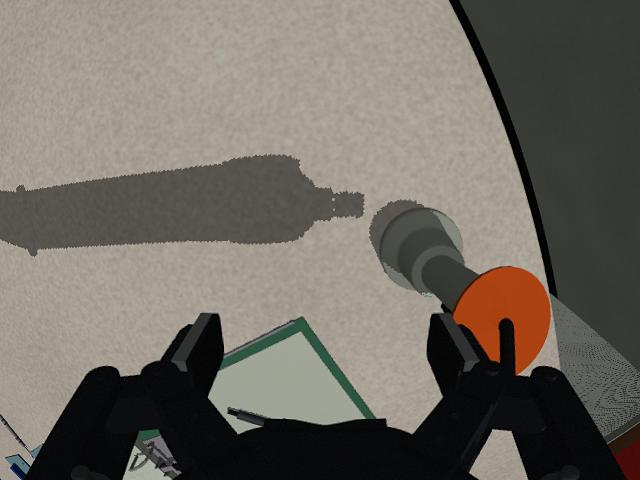

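The wrist view shows that the move was refused and the arm hasn't moved. The camera looks to tool +x, with the file at the bottom of the frame. I'll resend the move with every key.

Emit:
move_arm:
  deltas:
    - {"tx":-0.385,"ty":-0.2265,"tz":0.03,"ax":0,"ay":0,"az":1.04,"jaw":0.04}
    - {"tx":-0.385,"ty":-0.2265,"tz":0.03,"ax":0,"ay":0,"az":1.04,"jaw":0.04}
    - {"tx":-0.385,"ty":-0.2265,"tz":0.03,"ax":0,"ay":0,"az":1.04,"jaw":0.04}
    - {"tx":-0.385,"ty":-0.2265,"tz":0.03,"ax":0,"ay":0,"az":1.04,"jaw":0.04}
    - {"tx":-0.385,"ty":-0.2265,"tz":0.03,"ax":0,"ay":0,"az":1.04,"jaw":0.04}
    - {"tx":-0.385,"ty":-0.2265,"tz":0.03,"ax":0,"ay":0,"az":1.04,"jaw":0.04}
    - {"tx":-0.385,"ty":-0.2265,"tz":0.03,"ax":0,"ay":0,"az":1.04,"jaw":0.04}
    - {"tx":-0.385,"ty":-0.2265,"tz":0.03,"ax":0,"ay":0,"az":1.04,"jaw":0.04}
    - {"tx":-0.385,"ty":-0.2265,"tz":0.03,"ax":0,"ay":0,"az":1.04,"jaw":0.04}
    - {"tx":-0.385,"ty":-0.2265,"tz":0.03,"ax":0,"ay":0,"az":1.04,"jaw":0.04}

```text
time: 1.4
ee_pos: [0.5285, 0.2185, 0.2007]
orientation: [0.675, 0.738, -0.001, -0.0]
contact_force: [-0.9, 1.6, 0.5]
width: 0.471
```

```bash
python3 - <<'E'
from h import *
c=wrist('w2'); s=c['s']; print(s['time'],s['ee_pos'],s['qpos'],s['contact_force'],s['width'])
print(R.from_quat(s['orientation']).as_matrix().round(3)); print(wproj(c,[.5294,.2165,.0285]))
E
```

```text
1.4 [0.52848617 0.21846552 0.20067467] [-0.79450168  0.30533146  0.4046883   1.77238149 -0.13390588  1.09241737
 -0.25519287] [-0.87550319  1.61907165  0.54587301] 0.4713538988040953
[[-0.089  0.996 -0.001]
 [ 0.996  0.089 -0.   ]
 [-0.    -0.001 -1.   ]]
[325.99782481 225.74385575]
```

View pics/w2.png

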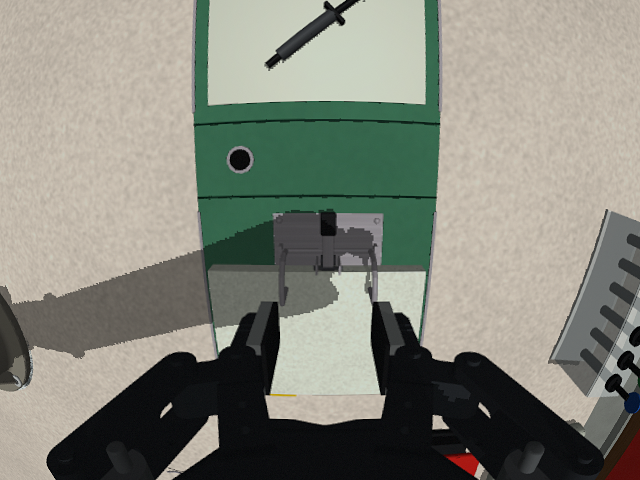

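The finger piece is at (328, 223), close to the predicted (326, 226). The shut ring ends are at about (283, 300) and (375, 298).

```bash
python3 - <<'E'
from h import *
c=np.load('w2.npy',allow_pickle=True).item(); im=c['image']
m=(im[195:245,300:350].max(2)<45).astype(np.uint8)
q=max(cv2.findContours(m,0,1)[0],key=cv2.contourArea); x,y,w,h=cv2.boundingRect(q); print(x+300,y+195,w,h)
u,v=300+x+w/2-.5,195+y+h/2-.5
print(won(c,u,v,.0285), [won(c,300+x+a*(w-1),v,.0285).round(4) for a in(0,1)])
for p in((283,302),(375,299)): print(won(c,*p,.056))
E
```

```text
321 212 15 24
[0.53096006 0.21867173 0.0285    ] [array([0.5249, 0.2181, 0.0285]), array([0.537 , 0.2192, 0.0285])]
[0.49781033 0.15290732 0.056     ]
[0.57654728 0.16272416 0.056     ]
```

Emit:
move_arm:
  deltas:
    - {"tx":0,"ty":0.002,"tz":0.05,"ax":0,"ay":0,"az":0,"jaw":0.036}
    - {"tx":0,"ty":0.002,"tz":0.1,"ax":0,"ay":0,"az":0,"jaw":0.036}
    - {"tx":0,"ty":0.002,"tz":0.14,"ax":0,"ay":0,"az":0,"jaw":0.036}
    - {"tx":0,"ty":0.002,"tz":0.165,"ax":0,"ay":0,"az":0,"jaw":0.036}
    - {"tx":0,"ty":0.002,"tz":0.178,"ax":0,"ay":0,"az":0,"jaw":0.036}
    - {"tx":0,"ty":0.002,"tz":0.187,"ax":0,"ay":0,"az":0,"jaw":0.036}
    - {"tx":0,"ty":0.002,"tz":0.187,"ax":0,"ay":0,"az":0,"jaw":0.036}

```text
time: 2.33
ee_pos: [0.5303, 0.2191, 0.0139]
orientation: [0.674, 0.738, -0.0, -0.0]
contact_force: [0.6, 0.2, -1.1]
width: 0.421
```

Emit:
move_arm:
  deltas:
    - {"tx":0,"ty":0,"tz":0,"ax":0,"ay":0,"az":0,"jaw":0.02}
    - {"tx":0,"ty":0,"tz":0,"ax":0,"ay":0,"az":0,"jaw":0.01}
    - {"tx":0,"ty":0,"tz":0,"ax":0,"ay":0,"az":0,"jaw":0.01}
    - {"tx":0,"ty":0,"tz":0,"ax":0,"ay":0,"az":0,"jaw":0.01}

```text
time: 2.82
ee_pos: [0.5309, 0.2196, 0.0148]
orientation: [0.674, 0.738, 0.0, -0.0]
contact_force: [-1.3, 0.4, 5.3]
width: 0.138
```

Emit:
move_arm:
  deltas:
    - {"tx":-0.0005,"ty":0,"tz":-0.005,"ax":0,"ay":0,"az":0,"jaw":0.01}
    - {"tx":-0.002,"ty":0,"tz":-0.0105,"ax":0,"ay":0,"az":0,"jaw":0.01}
    - {"tx":-0.004,"ty":0,"tz":-0.0155,"ax":0,"ay":0,"az":0,"jaw":0.01}
    - {"tx":-0.006,"ty":0,"tz":-0.02,"ax":0,"ay":0,"az":0,"jaw":0.01}
    - {"tx":-0.01,"ty":0,"tz":-0.025,"ax":0,"ay":0,"az":0,"jaw":0.01}
    - {"tx":-0.014,"ty":0,"tz":-0.0295,"ax":0,"ay":0,"az":0,"jaw":0.01}
    - {"tx":-0.019,"ty":0,"tz":-0.033,"ax":0,"ay":0,"az":0,"jaw":0.01}
    - {"tx":-0.023,"ty":0,"tz":-0.035,"ax":0,"ay":0,"az":0,"jaw":0.01}
    - {"tx":-0.023,"ty":0,"tz":-0.035,"ax":0,"ay":0,"az":0,"jaw":0.03}
    - {"tx":-0.023,"ty":0,"tz":-0.035,"ax":0,"ay":0,"az":0,"jaw":0.036}

```text
time: 4.08
ee_pos: [0.5331, 0.1981, 0.0509]
orientation: [0.674, 0.739, 0.001, -0.001]
contact_force: [0.3, 0.2, -0.6]
width: 0.425
```

Emit:
move_arm:
  deltas:
    - {"tx":0,"ty":0,"tz":0,"ax":0,"ay":0,"az":0,"jaw":0.036}
    - {"tx":0,"ty":0,"tz":-0.04,"ax":0,"ay":0,"az":0,"jaw":0.036}
    - {"tx":0.03,"ty":0,"tz":-0.1,"ax":0,"ay":0,"az":0,"jaw":0.036}
    - {"tx":0.03,"ty":0,"tz":-0.13,"ax":0,"ay":0,"az":0,"jaw":0.06}
    - {"tx":0.03,"ty":0,"tz":-0.13,"ax":0,"ay":0,"az":0,"jaw":0.06}

```text
time: 4.7
ee_pos: [0.5321, 0.2297, 0.1846]
orientation: [0.673, 0.739, 0.005, -0.0]
contact_force: [-0.5, -0.1, 0.1]
width: 0.702
```

```bash
python3 - <<'E'
from h import *
c=wrist('w3'); s=c['s']; print(s['time'],s['ee_pos'],s['qpos'],s['contact_force'],s['width'])
for n in ('top','scene'):
    d=read_camera(n); np.save(n+'2.npy',d,allow_pickle=True)
a=cv2.resize(c['image'][180:330,230:430],None,fx=4,fy=4,interpolation=cv2.INTER_CUBIC)
cv2.imwrite('pics/w3c.png',a[:,:,::-1])
E
```

```text
4.7 [0.53209366 0.22971453 0.18461052] [-0.80152401  0.32907783  0.40140191  1.78029109 -0.1502907   1.05283899
 -0.25267983] [-0.46802566 -0.11208216  0.14746722] 0.7022362608738796
```

View pics/w3c.png

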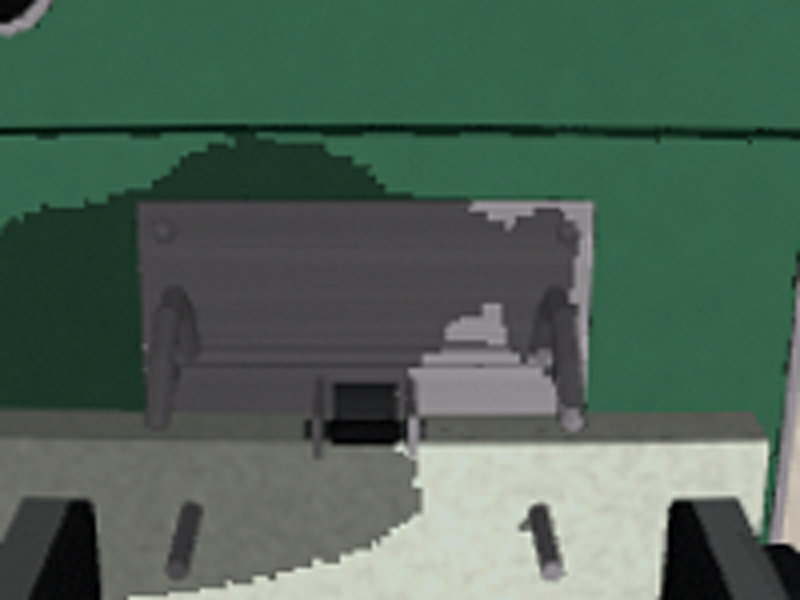

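The rings and lever are open. The post tips show at crop (177, 571) and (553, 571), and the posts stand on the papers.

```bash
python3 - <<'E'
from h import *
c=np.load('w3.npy',allow_pickle=True).item()
W=[(230+(u+.5)/4-.5,180+(v+.5)/4-.5) for u,v in((177,571),(553,571))]
P=[won(c,*p,.051) for p in W]; print(P,(P[0]+P[1])/2,np.linalg.norm(P[1]-P[0]),np.degrees(np.arctan2(*(P[1]-P[0])[1::-1])))
B=[won(c,230+(u+.5)/4-.5,180+(v+.5)/4-.5,.022) for u,v in((194,506),(539,506))]; print('bases',B)
o=[]
for n,r in(('top2',40),('scene2',45)):
    d=np.load(n+'.npy',allow_pickle=True).item(); im=d['image']; m=proj(d,(P[0]+P[1])/2+[0,0,-.01]).astype(int)
    print(n,m,[proj(d,p).round(1).tolist() for p in P])
    k=im[m[1]-33:m[1]+33,m[0]-r:m[0]+r]; o.append(cv2.resize(k,(400,int(66*400/(2*r))),interpolation=cv2.INTER_CUBIC))
    print('scale',400/(2*r),m[0]-r,m[1]-33)
h=max(k.shape[0] for k in o); o=[cv2.copyMakeBorder(k,0,h-k.shape[0],0,0,0) for k in o]
cv2.imwrite('pics/c4.png',np.hstack(o)[:,:,::-1])
E
```

```text
[array([0.49677077, 0.15077072, 0.051     ]), array([0.57640374, 0.15792331, 0.051     ])] [0.53658726 0.15434701 0.051     ] 0.07995354855206474 5.13249793290732
bases [array([0.49729042, 0.15197155, 0.022     ]), array([0.57630496, 0.15906597, 0.022     ])]
top2 [267 243] [[268.5, 261.8], [265.1, 224.7]]
scale 5.0 227 210
scene2 [374 279] [[379.0, 262.3], [370.5, 291.3]]
scale 4.444444444444445 329 246
```

View pics/c4.png

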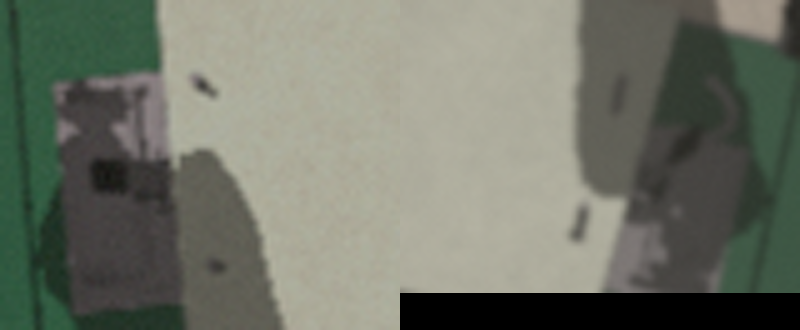

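The top and scene views agree with the wrist view to within about 2 px. Posts' midpoint is (0.5366, 0.1543), yaw about 5°. Next I go to the card.

Emit:
move_arm:
  deltas:
    - {"tx":-0.547,"ty":-0.057,"tz":-0.02,"ax":0,"ay":0,"az":-1.51,"jaw":0.05}
    - {"tx":-0.547,"ty":-0.057,"tz":-0.02,"ax":0,"ay":0,"az":-1.51,"jaw":0.05}
    - {"tx":-0.547,"ty":-0.057,"tz":-0.02,"ax":0,"ay":0,"az":-1.51,"jaw":0.05}
    - {"tx":-0.547,"ty":-0.057,"tz":-0.02,"ax":0,"ay":0,"az":-1.51,"jaw":0.05}
    - {"tx":-0.547,"ty":-0.057,"tz":-0.02,"ax":0,"ay":0,"az":-1.51,"jaw":0.05}
    - {"tx":-0.547,"ty":-0.057,"tz":-0.02,"ax":0,"ay":0,"az":-1.51,"jaw":0.05}
    - {"tx":-0.547,"ty":-0.057,"tz":-0.02,"ax":0,"ay":0,"az":-1.51,"jaw":0.05}
    - {"tx":-0.547,"ty":-0.057,"tz":-0.02,"ax":0,"ay":0,"az":-1.51,"jaw":0.05}
    - {"tx":-0.547,"ty":-0.057,"tz":-0.02,"ax":0,"ay":0,"az":-1.51,"jaw":0.05}
    - {"tx":-0.547,"ty":-0.057,"tz":-0.02,"ax":0,"ay":0,"az":-1.51,"jaw":0.05}

```text
time: 6.1
ee_pos: [0.5199, -0.327, 0.1973]
orientation: [-0.013, 1.0, 0.001, -0.002]
contact_force: [-0.0, 0.3, -0.9]
width: 0.586
```

Emit:
move_arm:
  deltas:
    - {"tx":0,"ty":0,"tz":0,"ax":0,"ay":0,"az":0,"jaw":0.05}

```text
time: 6.22
ee_pos: [0.5179, -0.3295, 0.1957]
orientation: [-0.01, 1.0, 0.001, -0.004]
contact_force: [0.3, 0.2, -0.5]
width: 0.589
```

```bash
python3 - <<'E'
from h import *
c=wrist('w5'); s=c['s']; print(s['time'],s['ee_pos'],s['orientation'],s['qpos'],s['contact_force'],s['width'])
for p in([.565,-.2754,.004],[.4846,-.278,.004],[.526,-.32,.023]): print(wproj(c,p))
E
```

```text
6.225 [ 0.51793349 -0.3294854   0.19571666] [-1.01462741e-02  9.99940879e-01  7.57826528e-04 -3.83636922e-03] [ 0.17901598  0.39250768  0.41631807  1.67242283 -0.16943646  1.12024401
  2.23343592] [ 0.30483128  0.24405813 -0.467825  ] 0.5890995871692822
[378.33571838 267.53757188]
[380.56416565 184.71814993]
[334.03403827 232.89541552]
```

View pics/w5.png

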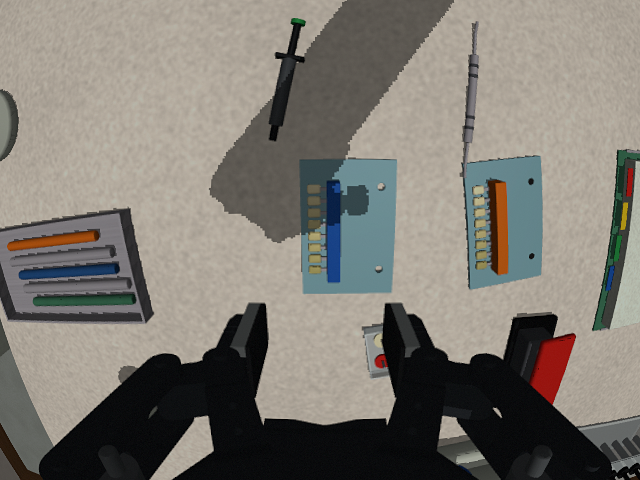

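The blue rail spans (333, 181)–(334, 282), with holes at about (381, 187) and (379, 269). I'll measure them by colour masks.

```bash
cat >> h.py <<'E'
def card(c,zp=.005,zr=.023,box=(300,155,400,295)):
    x0,y0,x1,y1=box; im=c['image'][y0:y1,x0:x1]; hsv=cv2.cvtColor(im,cv2.COLOR_RGB2HSV).astype(int)
    rail=((hsv[:,:,0]>105)&(hsv[:,:,0]<125)&(hsv[:,:,1]>150)).astype(np.uint8)
    q=max(cv2.findContours(rail,0,1)[0],key=cv2.contourArea); Q=np.array([won(c,p[0][0]+x0,p[0][1]+y0,zr)[:2]*1000 for p in q],np.float32)
    print('rail',cv2.minAreaRect(Q))
    pl=((hsv[:,:,0]>85)&(hsv[:,:,0]<125)&(hsv[:,:,1]>40)).astype(np.uint8)
    cs,hi=cv2.findContours(pl,cv2.RETR_CCOMP,1); out=[]
    for k,h in zip(cs,hi[0]):
        if h[3]>=0 and 4<cv2.contourArea(k)<150:
            m=cv2.moments(k); u,v=m['m10']/m['m00']+x0,m['m01']/m['m00']+y0
            print('hole?',round(u,1),round(v,1),cv2.contourArea(k),won(c,u,v,zp).round(4))
    print('plate',cv2.minAreaRect(np.array([won(c,p[0][0]+x0,p[0][1]+y0,zp)[:2]*1000 for p in max(cs,key=cv2.contourArea)],np.float32)))
E
python3 - <<'E'
from h import *
s=get_state(); print(s['ee_pos'],s['dq'].round(3)); card(np.load('w5.npy',allow_pickle=True).item())
E
```

```text
[ 0.51810608 -0.32790218  0.19540414] [-0.036 -0.018 -0.026  0.016 -0.006  0.006 -0.006]
rail ((525.9608154296875, -321.0376892089844), (91.90380096435547, 10.98293685913086), 1.728750467300415)
hole? 378.1 267.9 40.5 [ 0.565  -0.2758  0.005 ]
hole? 380.4 186.0 56.0 [ 0.4856 -0.2783  0.005 ]
plate ((526.7406616210938, -306.55279541015625), (130.13917541503906, 87.70426940917969), 1.612812876701355)
```

Emit:
move_arm:
  deltas:
    - {"tx":-0.008,"ty":0.007,"tz":0.05,"ax":0,"ay":-0.007,"az":-0.009,"jaw":0.045}
    - {"tx":-0.009,"ty":0.007,"tz":0.1,"ax":0,"ay":-0.007,"az":-0.009,"jaw":0.045}
    - {"tx":-0.009,"ty":0.007,"tz":0.14,"ax":0,"ay":-0.007,"az":-0.009,"jaw":0.045}
    - {"tx":-0.009,"ty":0.007,"tz":0.15,"ax":0,"ay":-0.007,"az":-0.009,"jaw":0.045}
    - {"tx":-0.009,"ty":0.007,"tz":0.15,"ax":0,"ay":-0.007,"az":-0.009,"jaw":0.045}
    - {"tx":-0.009,"ty":0.007,"tz":0.15,"ax":0,"ay":-0.007,"az":-0.009,"jaw":0.045}

```text
time: 7.02
ee_pos: [0.5271, -0.3208, 0.0473]
orientation: [-0.016, 1.0, 0.001, 0.001]
contact_force: [0.2, -0.5, 0.5]
width: 0.53
```

```bash
python3 - <<'E'
from h import *
s=get_state(); print(s['ee_pos'].round(4),s['orientation'].round(4),s['dq'].round(3)); M=R.from_quat(s['orientation']).as_matrix();print(M.round(4), M.T@(np.array([.526,-.321,.0125])-s['ee_pos']))
E
```

```text
[ 0.5271 -0.3208  0.0473] [-1.580e-02  9.999e-01  7.000e-04  1.000e-03] [ 0.003 -0.004  0.003 -0.003 -0.001 -0.001  0.002]
[[-0.9995 -0.0316  0.0019]
 [-0.0316  0.9995  0.0013]
 [-0.0019  0.0013 -1.    ]] [ 0.00122082 -0.00024494  0.03475698]
```

Emit:
move_arm:
  deltas:
    - {"tx":0.001,"ty":0,"tz":0.012,"ax":0,"ay":0,"az":0,"jaw":0.04}
    - {"tx":0.001,"ty":0,"tz":0.024,"ax":0,"ay":0,"az":0,"jaw":0.035}
    - {"tx":0.001,"ty":0,"tz":0.032,"ax":0,"ay":0,"az":0,"jaw":0.03}
    - {"tx":0.001,"ty":0,"tz":0.0345,"ax":0,"ay":0,"az":0,"jaw":0.025}
    - {"tx":0.001,"ty":0,"tz":0.0345,"ax":0,"ay":0,"az":0,"jaw":0.018}

```text
time: 7.65
ee_pos: [0.5261, -0.3208, 0.0125]
orientation: [-0.016, 1.0, 0.001, 0.001]
contact_force: [0.2, -0.4, -0.5]
width: 0.212
```

Emit:
move_arm:
  deltas:
    - {"tx":0,"ty":0,"tz":0,"ax":0,"ay":0,"az":0,"jaw":0.006}
    - {"tx":0,"ty":0,"tz":0,"ax":0,"ay":0,"az":0,"jaw":0.006}
    - {"tx":0,"ty":0,"tz":0,"ax":0,"ay":0,"az":0,"jaw":0.006}

```text
time: 8.02
ee_pos: [0.5264, -0.3211, 0.0129]
orientation: [-0.016, 1.0, 0.0, 0.001]
contact_force: [-0.4, -0.3, 2.8]
width: 0.118
```

Emit:
move_arm:
  deltas:
    - {"tx":0,"ty":0,"tz":-0.04,"ax":0,"ay":0,"az":0,"jaw":0.006}
    - {"tx":0,"ty":0,"tz":-0.08,"ax":0,"ay":0,"az":0,"jaw":0.006}
    - {"tx":0,"ty":0.03,"tz":-0.12,"ax":0,"ay":0,"az":0,"jaw":0.006}
    - {"tx":-0.004,"ty":0.08,"tz":-0.12,"ax":0,"ay":0,"az":0,"jaw":0.006}
    - {"tx":-0.01,"ty":0.13,"tz":-0.12,"ax":0,"ay":0,"az":-0.02,"jaw":0.006}
    - {"tx":-0.014,"ty":0.18,"tz":-0.12,"ax":0,"ay":0,"az":-0.04,"jaw":0.006}
    - {"tx":-0.02,"ty":0.23,"tz":-0.12,"ax":0,"ay":0,"az":-0.056,"jaw":0.006}
    - {"tx":-0.024,"ty":0.28,"tz":-0.12,"ax":0,"ay":0,"az":-0.056,"jaw":0.006}
    - {"tx":-0.0275,"ty":0.33,"tz":-0.12,"ax":0,"ay":0,"az":-0.056,"jaw":0.006}
    - {"tx":-0.0275,"ty":0.37,"tz":-0.12,"ax":0,"ay":0,"az":-0.056,"jaw":0.006}

```text
time: 9.28
ee_pos: [0.5416, 0.052, 0.133]
orientation: [-0.045, 0.999, 0.001, 0.001]
contact_force: [0.5, -0.8, -1.4]
width: 0.118
```

```bash
python3 - <<'E'
from h import *
s=get_state(); print(s['ee_pos'].round(4),s['orientation'].round(4),s['width']); M=R.from_quat(s['orientation']).as_matrix();print(M.round(4), M.T@(np.array([.5403,.1104,.113])-s['ee_pos']))
c=wrist('w6'); cv2.imwrite('pics/w6s.png',c['image'][:,:,::-1])
E
```

```text
[0.5416 0.052  0.133 ] [-4.46e-02  9.99e-01  7.00e-04  1.00e-03] 0.11813867139102704
[[-0.996  -0.0891  0.0019]
 [-0.0891  0.996   0.0014]
 [-0.002   0.0013 -1.    ]] [-0.00387772  0.0582167   0.02012237]
```

View pics/w6s.png

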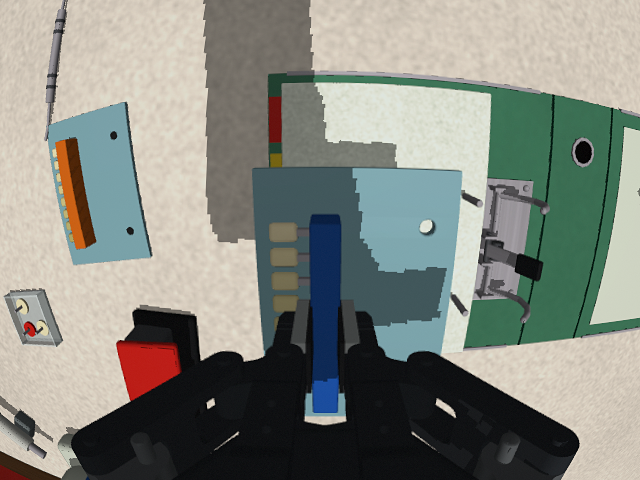

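The card is held level. Its near hole is at (427, 227), the post tips are near (480, 205) and (466, 312), and the rings and lever are still open.

```bash
python3 - <<'E'
from h import *
c=np.load('w6.npy',allow_pickle=True).item(); im=c['image']
a=cv2.resize(im[180:225,405:505],None,fx=7,fy=7,interpolation=cv2.INTER_CUBIC)
b=cv2.resize(im[285:325,405:505],None,fx=7,fy=7,interpolation=cv2.INTER_CUBIC)
cv2.imwrite('pics/w6c.png',np.vstack([a,b])[:,:,::-1])
g=im.max(2).astype(int)
# hole: bright in plate
sub=g[210:245,410:445]; m=(sub>200).astype(np.uint8); q=max(cv2.findContours(m,0,1)[0],key=cv2.contourArea); print('hole ellipse',np.array(cv2.fitEllipse(q)[0])+[410,210],cv2.fitEllipse(q),cv2.boundingRect(q))
print([wproj(c,p).round(1).tolist() for p in([.49677,.15077,.051],[.5764,.15792,.051])])
E
```

```text
hole ellipse [425.55966187 225.72075748] ((15.559661865234375, 15.720757484436035), (9.904586791992188, 13.131587982177734), 47.24579620361328) (10, 10, 12, 12)
[[480.1, 203.7], [465.6, 313.4]]
```

View pics/w6c.png

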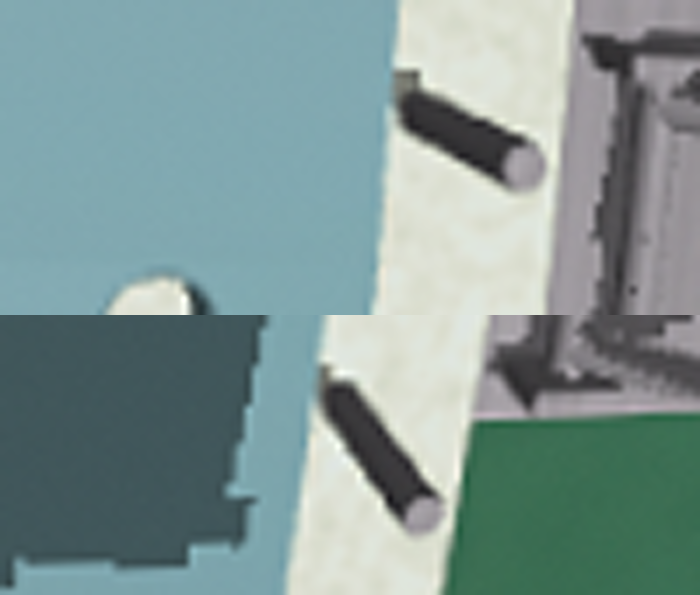

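```bash
python3 - <<'E'
from h import *
c=np.load('w6.npy',allow_pickle=True).item(); im=c['image'].astype(int)
ref=im[205:212,425:440].reshape(-1,3).mean(0); print(ref)
x0,y0=410,210; sub=im[y0:y0+35,x0:x0+35]; d=np.abs(sub-ref).sum(2)
m=(d>45).astype(np.uint8); 
for r in d[4:30,5:30]: print(''.join('#' if x>45 else '.' for x in r))
n,l,st,ce=cv2.connectedComponentsWithStats(m); print(st,ce+[x0,y0])
k=1+np.argmax(st[1:,4]); u,v=ce[k]+[x0,y0]
zt=.133-.0129+.005
T=c['s']; M=R.from_quat(T['orientation']).as_matrix(); P=T['ee_pos']
h=won(c,u,v,zt); print('hole world',h,'expected',P+M@np.array([-.0002+.040,.044,.0129-.005]),'tool',M.T@(h-P))
A,B=won(c,479.3,203.3,.051),won(c,464.9,313.1,.051); print(A,B,(A+B)/2,np.linalg.norm(A-B),np.degrees(np.arctan2(*(B-A)[1::-1])))
# rail yaw in tool
x0,y0,x1,y1=300,205,350,330; hs=cv2.cvtColor(c['image'][y0:y1,x0:x1],cv2.COLOR_RGB2HSV).astype(int)
g=(hs[:,:,0]>105)&(hs[:,:,0]<125)&(hs[:,:,1]>150); E=[]
for i in range(20,90,3):
    w=np.nonzero(g[i])[0]; E.append(((won(c,w.min()+x0-.5,i+y0,zt+.018)+won(c,w.max()+x0+.5,i+y0,zt+.018))/2-P)@M)
E=np.array(E); print('rail in tool: slope,y0',np.polyfit(E[:,0],E[:,1],1),E[[0,-1]].round(4))
E
```

```text
[128.95238095 168.77142857 176.26666667]
.........................
.........................
.........................
.........................
.........................
.........................
.........#########.......
.......############......
.......#############.....
......###############....
.....################....
.....################....
....##################...
.....#################...
.....#################...
.....################....
.....################....
....#################....
.....###############.....
......#############......
.......###########.......
........#########........
..........#####..........
.........................
.........................
.........................
[[  0   0  35  35 990]
 [  9  10  18  17 235]] [[426.88080808 226.84444444]
 [427.50212766 227.65531915]]
hole world [0.49879854 0.09338484 0.1251    ] expected [0.49803963 0.0923307  0.12511636] tool [0.03895023 0.04498232 0.00791932]
[0.4965589  0.15015802 0.051     ] [0.5762032  0.15728133 0.051     ] [0.53638105 0.15371967 0.051     ] 0.07996221549939747 5.110880802417601
rail in tool: slope,y0 [-0.00080697  0.00086136] [[ 0.0446  0.0008 -0.0101]
 [ 0.0166  0.0008 -0.0101]]
```

Emit:
move_arm:
  deltas:
    - {"tx":-0.003,"ty":0.02,"tz":0.02,"ax":0,"ay":0,"az":0,"jaw":0.006}
    - {"tx":-0.003,"ty":0.035,"tz":0.045,"ax":0,"ay":0,"az":0,"jaw":0.006}
    - {"tx":-0.003,"ty":0.036,"tz":0.06,"ax":0,"ay":0,"az":0,"jaw":0.006}
    - {"tx":-0.003,"ty":0.036,"tz":0.063,"ax":0,"ay":0,"az":0,"jaw":0.006}
    - {"tx":-0.003,"ty":0.036,"tz":0.063,"ax":0,"ay":0,"az":0,"jaw":0.006}
    - {"tx":-0.003,"ty":0.036,"tz":0.063,"ax":0,"ay":0,"az":0,"jaw":0.006}

```text
time: 10.07
ee_pos: [0.5416, 0.095, 0.071]
orientation: [-0.048, 0.999, 0.003, 0.002]
contact_force: [0.7, -0.2, -1.3]
width: 0.117
```

```bash
python3 - <<'E'
from h import *
c=wrist('w7'); s=c['s']; P=s['ee_pos']; M=R.from_quat(s['orientation']).as_matrix(); print(P,M.round(4),s['contact_force'],s['dq'].round(3))
zt=P[2]-.0129+.005
for n,p in(('holeA',P+M@[.039,.045,.008]),('A',[.4966,.1502,.051]),('B',[.5762,.1573,.051])): print(n,wproj(c,p))
im=c['image']; o=[]
for p in((.4966,.1502,.051),(.5762,.1573,.051)):
    u,v=wproj(c,p).astype(int); print(u,v); k=im[v-22:v+22,u-50:u+30]; o.append(cv2.resize(k,(640,int(640/80*k.shape[0])),interpolation=cv2.INTER_CUBIC)[:290])
    print(o[-1].shape)
cv2.imwrite('pics/w7c.png',np.vstack(o)[:,:,::-1])
E
```

```text
[0.54160018 0.09495054 0.07098315] [[-0.9955 -0.0949  0.0029]
 [-0.0949  0.9955  0.0064]
 [-0.0035  0.0061 -1.    ]] [ 0.6881786  -0.24329662 -1.30575345] [-0.001 -0.002 -0.003  0.    -0.001  0.001 -0.   ]
holeA [427.49813177 227.48531086]
A [449.3751363 219.8017258]
B [430.25032309 362.20608616]
449 219
(290, 640, 3)
430 362
(290, 640, 3)
```

View pics/w7c.png

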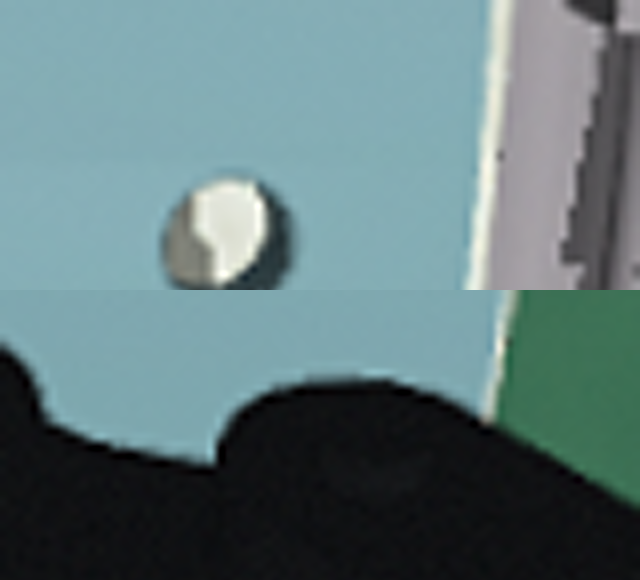

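The hole shows paper through it, and the tips are already hidden under the card because the arm settled farther than planned. I'll back off to see the near tip beside the card's edge.

Emit:
move_arm:
  deltas:
    - {"tx":0,"ty":-0.006,"tz":0,"ax":0.003,"ay":0,"az":0.004,"jaw":0.006}
    - {"tx":0,"ty":-0.01,"tz":0,"ax":0.005,"ay":0,"az":0.006,"jaw":0.006}
    - {"tx":0,"ty":-0.01,"tz":0,"ax":0.005,"ay":0,"az":0.006,"jaw":0.006}
    - {"tx":0,"ty":-0.01,"tz":0,"ax":0.005,"ay":0,"az":0.006,"jaw":0.006}

```text
time: 10.62
ee_pos: [0.5424, 0.0852, 0.0709]
orientation: [-0.045, 0.999, 0.001, 0.002]
contact_force: [-0.2, 0.9, -1.5]
width: 0.114
```

```bash
cat >> h.py <<'E'
def rel(c,ht=.0079):
    s=c['s']; P=s['ee_pos']; M=R.from_quat(s['orientation']).as_matrix(); im=c['image'].astype(int)
    print('P',P.round(4),'yaw',np.degrees(np.arctan2(M[1,1],M[0,1])).round(2),'z',M[:,2].round(4),'F',s['contact_force'].round(1))
    ref=im[205:212,425:440].reshape(-1,3).mean(0); x0,y0=408,208
    m=(np.abs(im[y0:y0+38,x0:x0+38]-ref).sum(2)>45).astype(np.uint8); m[:,36:]=0
    n,l,st,ce=cv2.connectedComponentsWithStats(m); k=1+np.argmax(st[1:,4]); u,v=ce[k]+[x0,y0]
    e,d=wray(c,u,v); d=M.T@d; e=M.T@(e-P); h=e+d*(ht-e[2])/d[2]; print('hole px',u.round(1),v.round(1),st[k],'tool',h.round(4))
    return P,M,h
E
python3 - <<'E'
from h import *
c=wrist('w8'); P,M,h=rel(c); u,v=wproj(c,[.4966,.1502,.051]).astype(int); print(u,v)
o=c['image'][v-20:v+20,u-24:u+24]
for r in o.max(2): print(' '.join('%3d'%x for x in r[::2]))
E
```

```text
P [0.5424 0.0852 0.0709] yaw 95.12 z [ 0.0033  0.0016 -1.    ] F [-0.2  0.9 -1.5]
hole px 427.2 227.5 [ 11  11  18  18 246] tool [0.039  0.0449 0.0079]
468 219
178 179 178 178 178 178 178 177 208 230 230 229 227 225 226 223 223 200 157 160 162 148 122  47
178 178 178 179 178 178 178 176 207 230 229 230 228 225 226 225 221 196 156 162 160 158 153  63
178 178 179 178 178 178 178 177 210 228 230 231 226 223 225 225 221 195 156 161 159 156 149  82
178 178 178 178 178 178 178 178 206 227 229 229 223 223 225 223 220 191 156 160 160 155 150  84
178 178 178 178 178 178 178 177 208 229 229 227 223 224 225 222 223 187 156 161 159 156 154  84
177 178 178 179 178 178 179 177 219 231 229 226 223 226 225 222 224 186 157 162 159 157 142  84
178 179 179 178 178 178 178 177 226 230 226 224 222 227 226 223 227 185 158 162 160 156  73  85
178 178 178 178 178 178 177 178 224 227 224 223 222 226 225 224 228 180 158 161 158 155  75  87
179 178 178 177 178 178 177 177 226 226 224 223 222 225 224 224 227 174 158 162 158 156  77  85
179 178 178 178 178 178 178 179 154 232 226 223 220 224 221 222 227 168 159 
[... 2199 characters left out ...]
 161 163 157 157 122  77  91
178 177 176 177 177 177 174 229 231 231 231 229 228 224 229 234 153 160 162 157 158  76  75  96
178 176 177 175 176 176 174 228 230 231 231 229 226 223 228 234 154 162 162 157 158  80  75  98
177 177 177 176 176 175 174 227 229 231 230 229 224 223 226 234 155 161 162 158 158  80  73 102
177 176 176 176 177 177 173 224 225 229 229 227 224 221 225 231 154 160 161 157 158  82  69 106
176 176 176 175 175 176 173 223 223 226 225 223 223 220 224 226 157 161 162 157 149  83  69 109
176 176 176 177 177 176 176 224 222 222 223 224 226 223 225 222 157 163 161 158 150  85  66 112
175 174 176 177 176 176 183 225 224 222 223 225 228 225 229 199 156 161 162 158 152  85  64 116
```

```bash
python3 - <<'E'
from h import *
c=np.load('w8.npy',allow_pickle=True).item(); P,M,h=rel(c)
g=c['image'].max(2).astype(int); sub=g[213:228,463:476]; m=((sub>145)&(sub<185)).astype(np.uint8)
n,l,st,ce=cv2.connectedComponentsWithStats(m,connectivity=4); k=1+np.argmax(st[1:,4]); u,v=ce[k]+[463,213]; print(u,v,st[k])
A=won(c,u,v,.051); a=M.T@(A-P); print('tipA',A,'tool',a,'hole->tip tool',a-h, 'tip pos',P+M@(h+[0,0,0]))
E
```

```text
P [0.5424 0.0852 0.0709] yaw 95.12 z [ 0.0033  0.0016 -1.    ] F [-0.2  0.9 -1.5]
hole px 427.2 227.5 [ 11  11  18  18 246] tool [0.039  0.0449 0.0079]
468.7096774193548 220.08064516129033 [ 2  3  9  9 62]
tipA [0.49676017 0.15040186 0.051     ] tool [0.03975384 0.06894523 0.01982271] hole->tip tool [0.00071852 0.02409353 0.01192271] tip pos [0.49958676 0.12644937 0.06289345]
```

Emit:
move_arm:
  deltas:
    - {"tx":0.0004,"ty":0.012,"tz":0,"ax":0,"ay":0,"az":0,"jaw":0.006}
    - {"tx":0.0007,"ty":0.022,"tz":0,"ax":0,"ay":0,"az":0,"jaw":0.006}
    - {"tx":0.0007,"ty":0.0241,"tz":0,"ax":0,"ay":0,"az":0,"jaw":0.006}
    - {"tx":0.0007,"ty":0.0241,"tz":0,"ax":0,"ay":0,"az":0,"jaw":0.006}
    - {"tx":0.0007,"ty":0.0241,"tz":0,"ax":0,"ay":0,"az":0,"jaw":0.006}

```text
time: 11.3
ee_pos: [0.5396, 0.1089, 0.0709]
orientation: [-0.045, 0.999, 0.001, 0.002]
contact_force: [-0.1, 0.1, -1.1]
width: 0.119
```

```bash
python3 - <<'E'
from h import *
c=wrist('w9'); P,M,h=rel(c); A=np.array([.49676,.15040,.051]); print('pred tip px',wproj(c,A),'hole->tip',M.T@(A-P)-h)
for r in c['image'].max(2)[213:243,412:444]: print(' '.join('%3d'%x for x in r))
E
```

```text
P [0.5396 0.1089 0.0709] yaw 95.11 z [ 0.0033  0.0013 -1.    ] F [-0.1  0.1 -1.1]
hole px 427.3 227.6 [ 11  11  18  18 245] tool [0.039  0.0449 0.0079]
pred tip px [421.08651691 220.80062755] hole->tip [5.61048512e-05 2.55223573e-04 1.19090273e-02]
183 184 183 185 183 184 184 184 184 183 184 183 185 184 184 184 183 183 183 184 184 184 184 183 183 183 184 183 184 183 183 183
184 183 184 184 183 184 184 184 183 184 183 184 184 183 184 184 184 184 184 184 184 183 184 184 183 183 184 184 183 183 183 184
184 183 184 184 184 184 184 184 184 184 184 183 184 183 184 185 184 184 184 184 185 184 183 183 183 183 183 182 182 183 183 183
183 184 183 183 185 183 184 183 183 183 183 183 183 183 184 183 183 183 184 183 182 183 182 182 182 182 183 183 183 183 181 184
186 186 185 185 186 185 185 184 185 184 184 184 185 185 186 186 185 185 184 185 183 184 184 184 184 183 183 184 184 183 184 183
186 187 186 186 186 187 187 187 186 187 187 187 188 183 178 176 170 172 177 183 187 185 186 185 185 185 185 185 185 185 184 184
188 187 187 187 187 187 186 187 187 187 188 185 180 170 153 155 179 166 173 159 180
[... 2288 characters left out ...]
 186 184 185 184 182 183 183 183 183 183 184 182 183 183 182
182 182 182 183 183 183 182 182 183 183 183 183 183 183 182 183 183 182 182 182 182 182 182 181 182 182 181 182 180 182 182 182
181 183 182 182 182 182 182 181 182 181 182 182 181 182 182 182 182 182 182 182 181 181 182 182 181 181 182 182 182 181 182 181
182 182 182 182 183 182 182 181 183 182 181 181 182 181 182 182 182 182 181 182 182 183 181 182 182 182 182 181 182 181 181 183
182 181 182 183 182 181 182 182 181 182 182 182 182 182 181 182 181 182 182 181 182 182 182 182 181 182 181 182 181 182 182 181
182 182 181 181 182 182 181 182 182 181 182 181 181 182 181 182 183 182 182 182 182 182 183 181 181 182 182 181 182 181 182 180
```

The tip shows in the hole where predicted, with 0.3 mm residual. Now I'll lower gently.

Emit:
move_arm:
  deltas:
    - {"tx":0.0001,"ty":0.0003,"tz":0.003,"ax":0,"ay":0,"az":0,"jaw":0.006}
    - {"tx":0.0001,"ty":0.0003,"tz":0.006,"ax":0,"ay":0,"az":0,"jaw":0.006}
    - {"tx":0.0001,"ty":0.0003,"tz":0.0075,"ax":0,"ay":0,"az":0,"jaw":0.006}
    - {"tx":0.0001,"ty":0.0003,"tz":0.009,"ax":0,"ay":0,"az":0,"jaw":0.006}
    - {"tx":0.0001,"ty":0.0003,"tz":0.0095,"ax":0,"ay":0,"az":0,"jaw":0.006}

```text
time: 11.98
ee_pos: [0.5395, 0.1091, 0.0613]
orientation: [-0.044, 0.999, 0.001, 0.002]
contact_force: [0.4, 0.0, -0.7]
width: 0.117
```

```bash
python3 - <<'E'
from h import *
c=wrist('w10'); P,M,h=rel(c); A=np.array([.49676,.15040,.051]); print('pred tip px',wproj(c,A),'hole->tip',M.T@(A-P)-h,c['s']['wrist_torque'])
E
```

```text
P [0.5395 0.1091 0.0613] yaw 95.1 z [ 0.0032  0.0013 -1.    ] F [ 0.4  0.  -0.7]
hole px 427.3 227.4 [ 11  11  18  18 253] tool [0.0391 0.0449 0.0079]
pred tip px [425.93000911 226.33165623] hole->tip [-1.36058270e-04  3.01513817e-05  2.31520196e-03] [ 0.00784828 -0.00747112 -0.01776922]
```

No force, and the underside is 2.6 mm below the tips, so the holes have threaded.

Emit:
move_arm:
  deltas:
    - {"tx":0,"ty":0,"tz":0.003,"ax":0,"ay":0,"az":0,"jaw":0.006}
    - {"tx":0,"ty":0,"tz":0.006,"ax":0,"ay":0,"az":0,"jaw":0.006}
    - {"tx":0,"ty":0,"tz":0.009,"ax":0,"ay":0,"az":0,"jaw":0.006}
    - {"tx":0,"ty":0,"tz":0.012,"ax":0,"ay":0,"az":0,"jaw":0.006}
    - {"tx":0,"ty":0,"tz":0.014,"ax":0,"ay":0,"az":0,"jaw":0.006}

```text
time: 12.65
ee_pos: [0.5394, 0.1091, 0.047]
orientation: [-0.044, 0.999, 0.001, 0.001]
contact_force: [0.7, 0.6, -1.6]
width: 0.116
```

Emit:
move_arm:
  deltas:
    - {"tx":0,"ty":0,"tz":0.003,"ax":0,"ay":0,"az":0,"jaw":0.006}
    - {"tx":0,"ty":0,"tz":0.006,"ax":0,"ay":0,"az":0,"jaw":0.006}
    - {"tx":0,"ty":0,"tz":0.009,"ax":0,"ay":0,"az":0,"jaw":0.006}
    - {"tx":0,"ty":0,"tz":0.0105,"ax":0,"ay":0,"az":0,"jaw":0.006}
    - {"tx":0,"ty":0,"tz":0.011,"ax":0,"ay":0,"az":0,"jaw":0.006}

```text
time: 13.28
ee_pos: [0.5394, 0.1091, 0.0359]
orientation: [-0.044, 0.999, 0.001, 0.001]
contact_force: [0.3, -0.1, -1.6]
width: 0.119
```

Emit:
move_arm:
  deltas:
    - {"tx":0,"ty":0,"tz":0.0004,"ax":0,"ay":0,"az":0,"jaw":0.006}
    - {"tx":0,"ty":0,"tz":0.0008,"ax":0,"ay":0,"az":0,"jaw":0.006}
    - {"tx":0,"ty":0,"tz":0.0008,"ax":0,"ay":0,"az":0,"jaw":0.006}

```text
time: 13.65
ee_pos: [0.5395, 0.1091, 0.0351]
orientation: [-0.044, 0.999, 0.001, 0.001]
contact_force: [-0.3, 0.1, -1.3]
width: 0.117
```

Emit:
move_arm:
  deltas:
    - {"tx":0,"ty":0,"tz":0,"ax":0,"ay":0,"az":0,"jaw":0.02}
    - {"tx":0,"ty":0,"tz":0,"ax":0,"ay":0,"az":0,"jaw":0.03}
    - {"tx":0,"ty":0,"tz":0,"ax":0,"ay":0,"az":0,"jaw":0.036}
    - {"tx":0,"ty":0,"tz":-0.02,"ax":0,"ay":0,"az":0,"jaw":0.036}
    - {"tx":0,"ty":0,"tz":-0.07,"ax":0,"ay":0,"az":0,"jaw":0.036}
    - {"tx":0,"ty":0,"tz":-0.1,"ax":0,"ay":0,"az":0,"jaw":0.036}
    - {"tx":0,"ty":0,"tz":-0.12,"ax":0,"ay":0,"az":0,"jaw":0.036}
    - {"tx":0,"ty":0,"tz":-0.12,"ax":0,"ay":0,"az":0,"jaw":0.036}

```text
time: 14.65
ee_pos: [0.5404, 0.1092, 0.1567]
orientation: [-0.044, 0.999, 0.001, 0.003]
contact_force: [-0.7, 0.2, 0.8]
width: 0.422
```

```bash
python3 - <<'E'
from h import *
c=wrist('w11'); s=c['s']; print(s['time'],s['ee_pos'],s['orientation'].round(4),s['dq'].round(3),s['width'])
A,B=np.array([.49676,.1504,.027]),np.array([.5764,.1575,.027]); print(wproj(c,A),wproj(c,B))
print(wproj(c,(A+B)/2+[.004,-.044,.02]))
try: card(c,.027,.045,(200,100,460,330))
except Exception as e: print(e)
E
```

```text
14.65 [0.54035066 0.10923994 0.1567454 ] [-0.0444  0.999   0.0011  0.0033] [ 0.004  0.031 -0.007  0.04  -0.004 -0.009  0.003] 0.42210711322891703
[383.66924348 183.50949523] [379.20336753 282.80204159]
[324.26583838 243.08462196]
rail ((538.9417114257812, 109.80445098876953), (91.93984985351562, 11.747513771057129), 4.851302623748779)
hole? 279.8 322.6 8.5 [0.6201 0.0794 0.027 ]
hole? 402.8 327.8 7.5 [0.6169 0.1843 0.027 ]
hole? 402.0 323.8 13.5 [0.613  0.1829 0.027 ]
hole? 399.3 318.7 5.5 [0.6082 0.1797 0.027 ]
hole? 248.2 326.0 10.5 [0.6265 0.0523 0.027 ]
hole? 254.7 318.3 5.5 [0.6182 0.0579 0.027 ]
hole? 433.3 252.7 5.5 [0.5472 0.1979 0.027 ]
hole? 441.7 244.7 5.5 [0.54   0.2038 0.027 ]
hole? 381.0 288.5 140.0 [0.5813 0.1597 0.027 ]
hole? 385.5 185.2 125.5 [0.4978 0.152  0.027 ]
plate ((542.720703125, 124.30261993408203), (137.5349884033203, 87.86988830566406), 5.069207668304443)
```

View pics/w11.png

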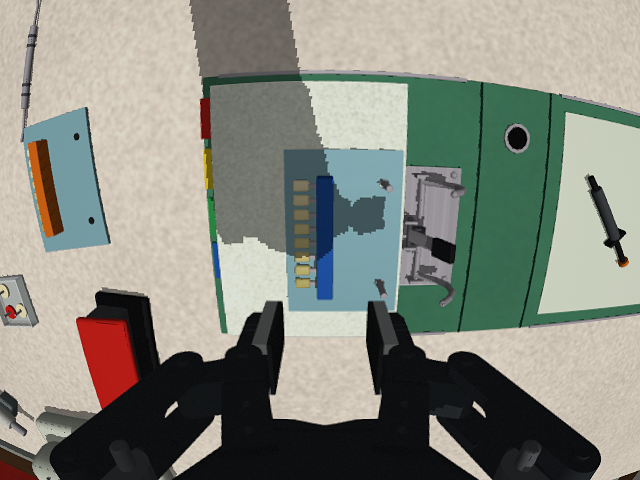

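The card lies flat on both posts at (384, 184) and (380, 287), with its rail over the papers. The rings are open and the lever's finger piece is up at about (444, 250). I'll check the lever model against that pixel and work out the press path.

```bash
python3 - <<'E'
from h import *
c=np.load('w11.npy',allow_pickle=True).item()
mid=np.array([.5366,.15396]); ey=np.array([-.0886,.9961])
w=lambda y,z:np.r_[mid+ey*y,z]
print('pred finger up',wproj(c,w(.039,.0628)),'tip corner',wproj(c,w(.0229+.0183,.0734)))
g=c['image'].max(2)[230:270,420:465]; m=(g<35).astype(np.uint8); n,l,st,ce=cv2.connectedComponentsWithStats(m); print(st[1:]+[420,230,0,0,0],ce[1:]+[420,230])
s=get_state(); P=s['ee_pos']; M=R.from_quat(s['orientation']).as_matrix(); print(P,M.round(4))
for a in(1.13,1.13,.9,.75,.6,.45,.3,.15,0):
    y=.0229+.0525*np.cos(a)-.0045*np.sin(a)-.005; z=.024+.0525*np.sin(a)+.0045*np.cos(a)
    print(a,round(z,4),w(y,z).round(4),(M.T@(w(y,z)-P)).round(4))
E
```

```text
pred finger up [443.92739544 249.84778952] tip corner [451.64251401 254.88454538]
[[420 231   1   1   1]
 [422 230   3   3   7]
 [431 238  25  26 454]] [[420.         231.        ]
 [423.         230.85714286]
 [443.06387665 250.00660793]]
[0.53929904 0.10908411 0.15535432] [[-0.996  -0.0889  0.0038]
 [-0.0889  0.996   0.0017]
 [-0.0039  0.0013 -1.    ]]
1.13 0.0734 [0.5334 0.19   0.0734] [-0.001   0.0811  0.0821]
1.13 0.0734 [0.5334 0.19   0.0734] [-0.001   0.0811  0.0821]
0.9 0.0679 [0.5324 0.2008 0.0679] [-0.001   0.0918  0.0876]
0.75 0.0631 [0.5319 0.207  0.0631] [-0.001   0.0981  0.0924]
0.6 0.0574 [0.5314 0.2124 0.0574] [-0.0009  0.1035  0.0981]
0.45 0.0509 [0.531  0.2169 0.0509] [-0.0009  0.108   0.1046]
0.3 0.0438 [0.5307 0.2204 0.0438] [-0.0009  0.1115  0.1117]
0.15 0.0363 [0.5305 0.2228 0.0363] [-0.0009  0.1139  0.1192]
0 0.0285 [0.5304 0.2241 0.0285] [-0.0008  0.1152  0.127 ]
```

The lever model matches to 1 px.

Emit:
move_arm:
  deltas:
    - {"tx":-0.001,"ty":0.04,"tz":0,"ax":0,"ay":0,"az":0,"jaw":0}
    - {"tx":-0.001,"ty":0.08,"tz":0.01,"ax":0,"ay":0,"az":0,"jaw":0}
    - {"tx":-0.001,"ty":0.081,"tz":0.04,"ax":0,"ay":0,"az":0,"jaw":0}
    - {"tx":-0.001,"ty":0.081,"tz":0.065,"ax":0,"ay":0,"az":0,"jaw":0}
    - {"tx":-0.001,"ty":0.081,"tz":0.072,"ax":0,"ay":0,"az":0,"jaw":0}
    - {"tx":-0.001,"ty":0.081,"tz":0.075,"ax":0,"ay":0,"az":0,"jaw":0}
    - {"tx":-0.001,"ty":0.081,"tz":0.075,"ax":0,"ay":0,"az":0,"jaw":0}

```text
time: 15.58
ee_pos: [0.5339, 0.1899, 0.0809]
orientation: [-0.044, 0.999, 0.001, 0.002]
contact_force: [0.3, 0.7, 0.7]
width: -0.002
```

```bash
cat > press.py <<'E'
from h import *
mid=np.array([.5366,.15396]); ey=np.array([-.0886,.9961]); w=lambda y,z:np.r_[mid+ey*y,z]
s=get_state(); P=s['ee_pos']; M=R.from_quat(s['orientation']).as_matrix(); print(s['time'],P.round(4),s['contact_force'].round(1),s['width'])
for a in(1.13,1,.9,.8,.7,.6,.5,.4,.3,.15,0):
    y=.0229+.0525*np.cos(a)-.0045*np.sin(a)-.005; z=.024+.0525*np.sin(a)+.0045*np.cos(a)
    print(a,(M.T@(w(y,z)-P)).round(4))
E
python3 press.py
```

```text
15.575 [0.5339 0.1899 0.0809] [0.3 0.7 0.7] -0.0020672093021173632
1.13 [0.0005 0.0001 0.0075]
1 [0.0005 0.0064 0.0103]
0.9 [0.0005 0.0109 0.013 ]
0.8 [0.0005 0.0151 0.0162]
0.7 [0.0006 0.019  0.0197]
0.6 [0.0006 0.0226 0.0236]
0.5 [0.0006 0.0257 0.0279]
0.4 [0.0006 0.0284 0.0324]
0.3 [0.0006 0.0306 0.0372]
0.15 [0.0007 0.033  0.0447]
0 [0.0007 0.0342 0.0525]
```

Emit:
move_arm:
  deltas:
    - {"tx":0.0005,"ty":0,"tz":0.005,"ax":0,"ay":0,"az":0,"jaw":0}
    - {"tx":0.0005,"ty":0,"tz":0.0078,"ax":0,"ay":0,"az":0,"jaw":0}
    - {"tx":0.0005,"ty":0.0035,"tz":0.0093,"ax":0,"ay":0,"az":0,"jaw":0}
    - {"tx":0.0005,"ty":0.0064,"tz":0.0108,"ax":0,"ay":0,"az":0,"jaw":0}
    - {"tx":0.0005,"ty":0.009,"tz":0.0124,"ax":0,"ay":0,"az":0,"jaw":0}
    - {"tx":0.0005,"ty":0.0109,"tz":0.0138,"ax":0,"ay":0,"az":0,"jaw":0}

```text
time: 16.32
ee_pos: [0.5328, 0.2002, 0.068]
orientation: [-0.044, 0.999, 0.001, 0.003]
contact_force: [-0.7, -2.0, 7.0]
width: 0.001
```

Emit:
move_arm:
  deltas:
    - {"tx":0,"ty":0.002,"tz":0.0025,"ax":0,"ay":0,"az":0,"jaw":0}
    - {"tx":0,"ty":0.0042,"tz":0.0045,"ax":0,"ay":0,"az":0,"jaw":0}
    - {"tx":0,"ty":0.006,"tz":0.0062,"ax":0,"ay":0,"az":0,"jaw":0}
    - {"tx":0,"ty":0.008,"tz":0.008,"ax":0,"ay":0,"az":0,"jaw":0}
    - {"tx":0,"ty":0.01,"tz":0.01,"ax":0,"ay":0,"az":0,"jaw":0}
    - {"tx":0,"ty":0.0117,"tz":0.012,"ax":0,"ay":0,"az":0,"jaw":0}

```text
time: 17.08
ee_pos: [0.5318, 0.2127, 0.0569]
orientation: [-0.044, 0.999, 0.001, 0.003]
contact_force: [-1.8, 0.2, 6.0]
width: -0.001
```

Emit:
move_arm:
  deltas:
    - {"tx":0,"ty":0.0016,"tz":0.003,"ax":0,"ay":0,"az":0,"jaw":0}
    - {"tx":0,"ty":0.0031,"tz":0.0055,"ax":0,"ay":0,"az":0,"jaw":0}
    - {"tx":0,"ty":0.0045,"tz":0.008,"ax":0,"ay":0,"az":0,"jaw":0}
    - {"tx":0,"ty":0.0058,"tz":0.0105,"ax":0,"ay":0,"az":0,"jaw":0}
    - {"tx":0,"ty":0.007,"tz":0.013,"ax":0,"ay":0,"az":0,"jaw":0}
    - {"tx":0,"ty":0.008,"tz":0.0155,"ax":0,"ay":0,"az":0,"jaw":0}
    - {"tx":0,"ty":0.009,"tz":0.0185,"ax":0,"ay":0,"az":0,"jaw":0}
    - {"tx":0,"ty":0.0104,"tz":0.022,"ax":0,"ay":0,"az":0,"jaw":0}

```text
time: 18.08
ee_pos: [0.5311, 0.2231, 0.0347]
orientation: [-0.044, 0.999, 0.001, 0.003]
contact_force: [-0.3, 0.8, 0.7]
width: -0.001
```

Force has dropped, so the lever has snapped shut by itself. I'll press lightly to make sure it's home.

Emit:
move_arm:
  deltas:
    - {"tx":0,"ty":0,"tz":0.0025,"ax":0,"ay":0,"az":0,"jaw":0}
    - {"tx":0,"ty":0,"tz":0.0045,"ax":0,"ay":0,"az":0,"jaw":0}
    - {"tx":0,"ty":0,"tz":0.006,"ax":0,"ay":0,"az":0,"jaw":0}
    - {"tx":0,"ty":0,"tz":0.007,"ax":0,"ay":0,"az":0,"jaw":0}
    - {"tx":0,"ty":0,"tz":0.007,"ax":0,"ay":0,"az":0,"jaw":0}

```text
time: 18.7
ee_pos: [0.5311, 0.223, 0.0284]
orientation: [-0.044, 0.999, 0.001, 0.002]
contact_force: [-2.1, -0.4, 5.3]
width: 0.001
```

Contact is at z = 0.0284 with 5 N, and a lever that is down has its top at 0.0285. One slightly firmer push, then I retreat and check.

Emit:
move_arm:
  deltas:
    - {"tx":0,"ty":0,"tz":0.001,"ax":0,"ay":0,"az":0,"jaw":0}
    - {"tx":0,"ty":0,"tz":0.001,"ax":0,"ay":0,"az":0,"jaw":0}

```text
time: 18.95
ee_pos: [0.5312, 0.2231, 0.0284]
orientation: [-0.044, 0.999, 0.001, 0.002]
contact_force: [-2.7, -1.1, 6.3]
width: 0.001
```

Emit:
move_arm:
  deltas:
    - {"tx":0,"ty":0,"tz":-0.02,"ax":0,"ay":0,"az":0,"jaw":0}
    - {"tx":0,"ty":0,"tz":-0.07,"ax":0,"ay":0,"az":0,"jaw":0}
    - {"tx":0,"ty":-0.03,"tz":-0.13,"ax":0,"ay":0,"az":0,"jaw":0}
    - {"tx":0,"ty":-0.1,"tz":-0.15,"ax":0,"ay":0,"az":0,"jaw":0}
    - {"tx":0,"ty":-0.1,"tz":-0.15,"ax":0,"ay":0,"az":0,"jaw":0}
    - {"tx":0,"ty":-0.1,"tz":-0.15,"ax":0,"ay":0,"az":0,"jaw":0}
    - {"tx":0,"ty":-0.1,"tz":-0.15,"ax":0,"ay":0,"az":0,"jaw":0}

```text
time: 19.82
ee_pos: [0.5385, 0.1249, 0.1772]
orientation: [-0.045, 0.999, 0.002, 0.002]
contact_force: [-0.2, -0.2, -0.1]
width: -0.004
```

```bash
python3 - <<'E'
from h import *
c=wrist('w12'); s=c['s']; print(s['time'],s['ee_pos'].round(4),s['contact_force'].round(1))
mid=np.array([.5366,.15396]); ey=np.array([-.0886,.9961]); w=lambda y,z:np.r_[mid+ey*y,z]
u,v=wproj(c,w(.0649,.0285)); print('pred finger down',u,v)
x0,y0=int(u)-40,int(v)-35; g=c['image'].max(2)[y0:y0+70,x0:x0+80]; m=(g<35).astype(np.uint8); n,l,st,ce=cv2.connectedComponentsWithStats(m)
for a,b in zip(st[1:],ce[1:]):
    if a[4]>30: print(a+[x0,y0,0,0,0],b+[x0,y0])
try: card(c,.027,.045,(200,100,460,300))
except Exception as e: print(e)
# ring check: dark/grey pixels over plate between post and y=0 ; compare scene views
for n in('top','scene'):
    a=np.load(n+'.npy',allow_pickle=True).item(); d=read_camera(n); k=np.load(n+'2.npy',allow_pickle=True).item()
    np.save(n+'3.npy',d,allow_pickle=True)
    df=(np.abs(a['image'].astype(int)-d['image']).sum(2)>90).astype(np.uint8); df=cv2.morphologyEx(df,cv2.MORPH_OPEN,np.ones((3,3)))
    q,l,st,_=cv2.connectedComponentsWithStats(df); print(n,[x.tolist() for x in st[1:] if x[4]>60])
    for yy in(-.04,.04):
        b=np.r_[mid+np.array([.9961,.0886])*yy+ey*.008,.056]; u,v=proj(d,b).astype(int)
        print('ring arch mid now/open/start',[x['image'][v-2:v+3,u-2:u+3].reshape(-1,3).mean(0).round().tolist() for x in(d,k,a)])
E
```

```text
19.825 [0.5385 0.1249 0.1772] [-0.2 -0.2 -0.1]
pred finger down 435.3566435799951 230.18666113475248
[422 222  24  15 336] [433.44940476 229.06845238]
rail ((539.434814453125, 110.2735595703125), (92.71420288085938, 11.991227149963379), 4.693483352661133)
plate ((538.3737182617188, 124.1087646484375), (128.50942993164062, 88.04362487792969), 5.104084491729736)
top [[190, 153, 143, 146, 8463], [194, 215, 15, 26, 269], [455, 217, 46, 61, 2425], [235, 245, 9, 8, 66], [301, 297, 71, 154, 5457], [56, 300, 264, 160, 19039], [0, 394, 22, 32, 459], [323, 448, 52, 21, 664], [308, 453, 15, 16, 142], [215, 457, 39, 23, 500]]
ring arch mid now/open/start [[78.0, 72.0, 63.0], [89.0, 88.0, 80.0], [112.0, 109.0, 103.0]]
ring arch mid now/open/start [[76.0, 71.0, 62.0], [164.0, 164.0, 148.0], [123.0, 121.0, 112.0]]
scene [[363, 0, 69, 84, 4191], [431, 0, 7, 15, 82], [407, 85, 18, 35, 319], [358, 86, 6, 15, 66], [616, 133, 24, 49, 579], [405, 136, 12, 16, 107], [352, 141, 47, 16, 325], [403, 143, 200, 137, 4898], [323, 151, 85, 160, 7648], [166, 203, 58, 46, 1493]]
ring arch mid now/open/start [[142.0, 141.0, 132.0], [95.0, 94.0, 85.0], [144.0, 142.0, 131.0]]
ring arch mid now/open/start [[104.0, 115.0, 114.0], [142.0, 141.0, 128.0], [147.0, 145.0, 134.0]]
```

```bash
python3 -c "
from rig import *
print(finish_job(), get_state()['time'])"
```

```text
the job is handed in; nothing more can be done
the job is handed in; nothing more can be done
```

The blue-railed card is in the course file with the lever pressed home, and the job is handed in after about 20 s of robot time. No verdict was reported.

**What I did:**
- **Opening the rings:** I gripped the finger piece, lifted the lever along its arc and let go. The next picture showed the rings fully open.
- **Placing the card:** I gripped the card by its rail and lined up the hole I could see with its post in the wrist view, to about 0.3 mm. Then I lowered it onto the papers, with force readings under 2 N, and released it.
- **Closing the lever:** I pressed it down along its arc with shut fingers, without gripping it. Readings stayed at or below about 7 N until it snapped shut by itself, followed by a light push of about 6 N.

**Last checks:**
- **Lever:** contact height at the end was 28.4 mm, against 28.5 mm expected for a lever fully down. The finger piece was within about 2 px of its predicted down position.
- **Card:** it still measured flat at paper height, turned about 5° like the file, with the rail over the papers.
- **Rest of the desk:** the before/after comparison showed changes only at the arm, its shadow, the file and the card's starting place. The arm was clear and reading zero force.

**Not fully confirmed:** the brightness check of the rings in the top and scene views was inconclusive because of shadow and occlusion. I had no pictures left to view, so "rings shut" is inferred from the lever that drives them.

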